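Seat the earthing plug, then free the sagging bolt and hold the test-bay gate ajar

TASK

First press the earthing plug on the interlock unit down until it is fully home in its socket. Then take the bolt on the test bay's gate by its knob, lift its sagging tip over the bent lip of the keeper while you draw it right back, and swing the gate ajar towards you until its free edge stands about 80 mm out from its closed place. The gate springs shut by itself, so finish still holding it there, at rest, with the plug still home, and do not disturb the loose things on the bench and in the bay.

Things in the scene. Friction and masses are not known exactly. Their poses are not given: they have to be found in the camera images.
- cage: Test bay fixed to the bench: open-topped aluminium frame, clear panels, 0.26 m deep, 0.35 wide, 0.15 tall; contents under 60 mm. Origin on the bench under the closed gate's middle. x points from the gate into the bay, away from the robot; y along the closed gate towards its hinge, at the robot's left; z up. In this frame the hinge is at (0, 0.130), the keeper at y -0.15 to -0.185.
- gate_hinge (a point): Point on the gate's upright hinge axis, at the height of the gate's top (150 mm above the bench). Axes as cage.
- gate_edge (a point): Top of the gate's free edge, 265 mm from the hinge axis, 150 mm above the bench; moves with the gate. The gate is 24 mm thick, its lower edge 30 mm above the bench; it sweeps over bare mat.
- gate (a joint): Gate angle, rad: 0 closed (stop), grows to 1.2 as the free edge swings out towards the robot (clockwise seen from above). A spring closes it: 0.3 N m at 0 plus 1.0 N m per rad, so it swings shut when let go. It cannot open past about 0.03 while the bolt is in the keeper.
- knob_mid (a point): Grip point of the bolt's knob: upright round steel post, 18 mm thick, ending 22 mm above this point, bare for 50 mm below the top. It stands on a 10 mm rod lying along the gate's top in two tall slack staples (tops 16 mm below this point while sagged, 42 mm towards the free edge, 120 mm towards the hinge). Sagged: 220 mm above the bench, 190 mm from the hinge at bolt_draw 0. Axes as the gate's.
- bolt_lift (a joint): How far the sagging bolt is lifted straight up in its slack staples, m: 0 sagged (it falls back there by its weight, 2.5 N), 0.022 the most. The whole bolt with its knob rises without tilting.
- bolt_draw (a joint): How far the bolt is drawn along the gate towards the hinge, m: 0 fully in the keeper, 0.055 its stop. Friction 1.5 N: stays where it is left. While sagged its turned-down tip is stopped by the keeper's lip at about 0.009; lifted by 0.011 or more it passes. From 0.026 the tip is out of the keeper and the gate is free.
- keeper_lip (a point): Top middle of the bent-up lip of the steel keeper, on the right-hand post: 17 mm wide lip, 163 mm above the bench, between two cheeks that rise to 200 mm. The bolt's turned-down tip hangs behind it, 11 mm below its top.
- unit: Grey interlock unit, 100 x 100 x 110 mm, fixed to the bench left or right of the bay, with a round black earthing plug in the middle of its top. Origin under its centre. A similar grey bench meter with a carrying handle and no plug is on the other side.
- plug_top (a point): Centre of the flat top of the black earthing plug (36 mm across, 22 mm tall head). Fully seated it is 136 mm above the bench.
- socket_rim (a point): Centre of the socket's round rim on top of the unit, 114 mm above the bench; the seated plug's head rests on it.
- plug (a joint): How far the plug is pressed down, m: 0 standing 10 mm proud of the rim, 0.010 fully home on the rim (stop). Stiff: about 6 N to move it slowly, more if fast (60 N per m/s); stays where it is left.
- bottle_mid (a point): Bystander, to be left alone: white plastic squeeze bottle, 50 mm across, 120 mm tall, standing at the side. Point at its centre.
- spool_mid (a point): Bystander, to be left alone: metal wire spool, 56 mm across, 45 mm tall. Point at its centre.
- driver_mid (a point): Bystander, to be left alone: screwdriver lying in front of the test bay. Point on its axis, near the middle.
- tape_mid (a point): Bystander, to be left alone: blue roll of tape lying flat, 70 mm across, 18 mm tall. Point at its centre.
- tray_mid (a point): Bystander, to be left alone: grey divided parts tray, 110 x 90 x 30 mm. Point at its centre.
- handmeter_mid (a point): Bystander, to be left alone: black hand-held meter lying flat, 150 x 75 x 36 mm. Point at its centre.
- heatsink_mid (a point): Bystander, to be left alone: loose finned aluminium heat sink, 40 x 50 x 30 mm, on the floor inside the test bay. Point at its centre.
Mind the look-alikes: they are no part of the job. What is shaped like the unit but pink is not meant.

How it is judged:
On the way, in this order (a step that is already met when the one before it is completed fails the run):
1. the plug is fully home while the bolt is still in the keeper and the gate shut (value of joint plug above 0.0085 m and value of joint bolt_draw below 0.015 m and value of joint gate below 0.06 rad), for 0.2 s.
2. the bolt is drawn back out of the keeper (value of joint bolt_draw above 0.035 m), for 0.2 s.
At the end, for the whole second after the job is handed in: Plug within 1.5 mm of fully home; bolt drawn back at least 30 mm; gate held by the fingers (more than 0.5 N on the gate or its bolt) between 0.19 and 0.53 rad, its free edge 50 to 135 mm out, and still (under 0.1 rad/s) (value of joint plug above 0.0085 m and value of joint bolt_draw above 0.03 m and value of joint gate between 0.19 and 0.53 rad and velocity of joint gate between -0.1 and 0.1 rad/s and contact force between the fingers and gate above 0.5 N); the arm keeps its last pose, push and grip.
It fails at once if a loose thing on the bench or in the bay is pushed more than 30 mm (distance of any of bottle_mid, spool_mid, driver_mid, tape_mid, tray_mid, handmeter_mid, heatsink_mid from where it was at the start of the episode above 0.03 m).
It also fails if it takes over 48 s, if anything falls off the work surface, if the arm or the gripper's body presses on something with over 40 N, if the wrist force passes 120 N, or if a joint passes its speed limit or range.

ROBOT

A 6-joint arm with a two-finger parallel gripper is mounted at the origin on the work surface. World frame = base frame: x ahead of the robot, y to its left, z up, the work surface at z = 0. Lengths are in m, angles in rad, forces in N, time in s.
With the tool pointing down it reaches from about 0.325 to 0.75 m from the base axis. Payload 7.6 kg.
Tool frame: the origin (TCP) lies midway between the tips of the shut fingers; the grasp point (between the pads) lies 19 mm behind it; z points along the fingers, x is the direction in which the jaws open and shut, and the axes are right-handed (so a half turn about z gives the same grasp; the last joint's range is limited). The gripper opens to 85 mm and grips with 20 to 120 N. Pads are 22 mm wide; open, the fingers measure 114 mm over their backs; the gripper's body (76 mm by 85 mm) begins 54 mm behind the grasp point. The pads swing forward as they close: fully open they stand 13 mm farther back than shut.
Start: joints at [1.145, 0.052, 1.401, -0, 1.689, -0.07], TCP at [0.183, 0.492, 0.231] pointing down, gripper open.
Joint ranges: [-2.9, 2.9], [-0.91, 2.17], [0.12, 2.37], [-1.06, 4.2], [0.26, 2.73], [-2.93, 2.93]. Speed limits (rad/s): [2.57, 2.57, 3.01, 3.14, 3.14, 3.14].

INTERFACE

Orientations are given as a unit quaternion [w, x, y, z].
In Python, from bench import arm gives the robot as it stands.
- The arm moves only by the tool send_rows, never from a script. Its argument "moves" is a list of rows, each an object of numbers: "wx", "wy", "wz": the turn, a rotation vector about the tool's x, y, z in degrees; "dx", "dy", "dz": the shift along the tool's x, y, z in mm; "gripper": the opening, from 0 (shut) to 1 (fully open). A call has 1 to 12 rows; each row shifts and turns the pose as measured when the row begins, along the tool's axes as they then stand; what a row does not reach is not made up. A row lasts 1/12 s, in which the tool goes at most 41.7 mm and 7.16 degrees, less where a joint would pass 70% of its speed; a pose out of reach is approached as far as the arm can. A call with a gripper value outside its range is refused whole. The fingers move at their own pace and stop on an object; "grip_force" is the grip in N (left out, the last holds). Time passes only in rows, so rows that do not move let the fingers close. It gives the time, the measured TCP pose, the force and the opening at its end, in the units of the state.
- arm.state(): the state, without advancing time (a new reading comes with each control period).
- arm.read_camera(name): name is "side" or "top" or "wrist"; returns a dict with "pixels" (384x512x3 uint8, red, green, blue), "K" (3x3 intrinsics, pixels), "extrinsics" (4x4, takes a point from camera to world coordinates). Camera axes: x right, y up, looking along -z (the intrinsics and any distortion apply to the point x, -y, -z); pixel columns grow to the right and rows downward; lengths in m; the calibration is good to about 2 mm. A picture is of the moment at which its call begins. There is no depth.
- arm.finish_job(): hands the job in, once; it reports no verdict.
The state is a dict: "t": time; "joints": joint angles; "dq": joint speeds; "joint_torque": joint torques, N m; "position": TCP position; "eef_rot": TCP orientation; "contact_force": force on the tool from outside, world axes, zero at the start; "torque": the same for the moment, N m; "gripper_width": finger opening in m.
Only numpy, scipy, OpenCV 4.12 (cv2) and the standard library are available. Lean on these libraries where they do the work, as an engineer would, in place of code of your own. Each camera call takes 0.05 s, during which the arm holds its last target.

## Working session

There is one attempt and no reset: what is moved stays moved. The work goes in short steps, Python scripts to look and compute and a tool call to move; the robot and the scene stay as the last step left them, time stands still between calls to the robot, and variables do not carry over. Pictures are saved under pics/ and viewed, and the job is handed in when it is done.

Besides the shell and the picture viewer there is one more tool, called in YAML: its name, and indented under it one key for each argument. send_rows: Moves the arm, as the interface text tells. Its arguments: {"type":"object","properties":{"moves":{"type":"array","items":{"type":"object","properties":{"wx":{"type":"number"},"wy":{"type":"number"},"wz":{"type":"number"},"dx":{"type":"number"},"dy":{"type":"number"},"dz":{"type":"number"},"gripper":{"type":"number"}}}},"grip_force":{"type":"number"}},"required":["moves"]}

```bash
ls; mkdir -p pics; python3 - <<'E'
from bench import arm
import cv2,numpy as np
s=arm.state();print({k:np.round(v,3) for k,v in s.items()})
for n in ("side","top","wrist"):
    c=arm.read_camera(n); cv2.imwrite(f"pics/{n}0.png",c["pixels"][:,:,::-1]); print(n,np.round(c["K"],1).tolist(),np.round(c["extrinsics"],3).tolist(),[k for k in c])
E
```

```text
pics
{'t': np.float64(0.0), 'joints': array([ 1.145,  0.053,  1.402, -0.   ,  1.689, -0.07 ]), 'dq': array([ 0.001,  0.001,  0.   ,  0.   , -0.   ,  0.001]), 'joint_torque': array([-2.0000e-03, -3.8167e+01, -3.6018e+01, -0.0000e+00,  6.0000e-03,
        0.0000e+00]), 'position': array([0.183, 0.492, 0.23 ]), 'eef_rot': array([ 0.   ,  0.821,  0.571, -0.001]), 'contact_force': array([ 0.45 ,  0.196, -0.102]), 'torque': array([ 0.047, -0.004,  0.034]), 'gripper_width': np.float64(0.086)}
side [[441.0, 0.0, 257.2], [0.0, 441.0, 193.6], [0.0, 0.0, 1.0]] [[-0.991, 0.059, -0.118, 0.274], [-0.131, -0.527, 0.84, 1.189], [-0.012, 0.848, 0.53, 0.984], [0.0, 0.0, 0.0, 1.0]] ['pixels', 'K', 'extrinsics']
top [[476.9, 0.0, 260.9], [0.0, 476.9, 186.0], [0.0, 0.0, 1.0]] [[0.022, 0.987, -0.161, 0.175], [-1.0, 0.023, 0.001, -0.154], [0.004, 0.161, 0.987, 1.831], [0.0, 0.0, 0.0, 1.0]] ['pixels', 'K', 'extrinsics']
wrist [[294.9, 0.0, 251.7], [0.0, 294.9, 193.1], [0.0, 0.0, 1.0]] [[0.348, -0.885, -0.308, 0.105], [0.937, 0.329, 0.115, 0.522], [-0.001, -0.329, 0.944, 0.373], [0.0, 0.0, 0.0, 1.0]] ['pixels', 'K', 'extrinsics']
```

View pics/side0.png

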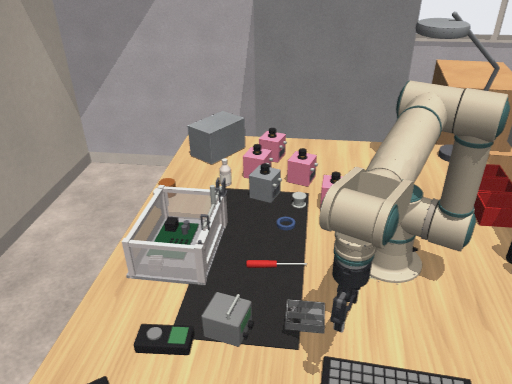

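View pics/top0.png

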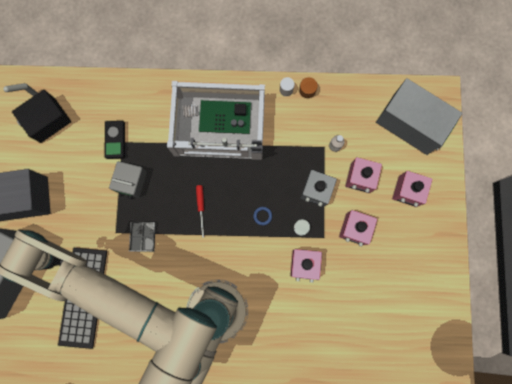

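View pics/wrist0.png

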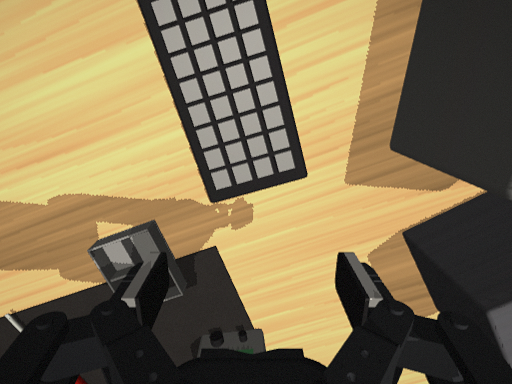

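The side view shows the cage near (180,232), the grey plug unit near (265,182) with pink look-alikes beside it, and the grey handled meter near (228,318). In the top view the unit is at (320,187) and the gate edge runs along y≈152, x 170–262. I'll zoom in next.

```bash
cat > h.py <<'E'
from bench import arm
import cv2,numpy as np
def ray(c,u,v):
    K=c["K"];E=c["extrinsics"]
    d=np.array([(u-K[0,2])/K[0,0],-(v-K[1,2])/K[1,1],-1.0])
    return E[:3,3],E[:3,:3]@d
def onz(c,u,v,z):
    o,d=ray(c,u,v);return o+d*(z-o[2])/d[2]
def proj(c,p):
    E=c["extrinsics"];q=E[:3,:3].T@(np.array(p)-E[:3,3]);K=c["K"]
    return np.array([K[0,0]*q[0]/-q[2]+K[0,2],K[1,1]*-q[1]/-q[2]+K[1,2]])
def tri(c1,p1,c2,p2):
    o1,d1=ray(c1,*p1);o2,d2=ray(c2,*p2)
    t=np.linalg.lstsq(np.c_[d1,-d2],o2-o1,rcond=None)[0]
    a=o1+d1*t[0];b=o2+d2*t[1];return (a+b)/2,np.linalg.norm(a-b)
def crop(img,x,y,w,h,s,name):
    cv2.imwrite(name,cv2.resize(img[y:y+h,x:x+w,::-1],None,fx=s,fy=s,interpolation=cv2.INTER_CUBIC))
E
python3 - <<'E'
from h import *
s=arm.read_camera("side")["pixels"];t=arm.read_camera("top")["pixels"]
crop(s,120,145,180,145,4.4,"pics/s1.png");crop(t,160,75,190,140,4.2,"pics/t1.png")
E
```

```text
(no output)
```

View pics/s1.png

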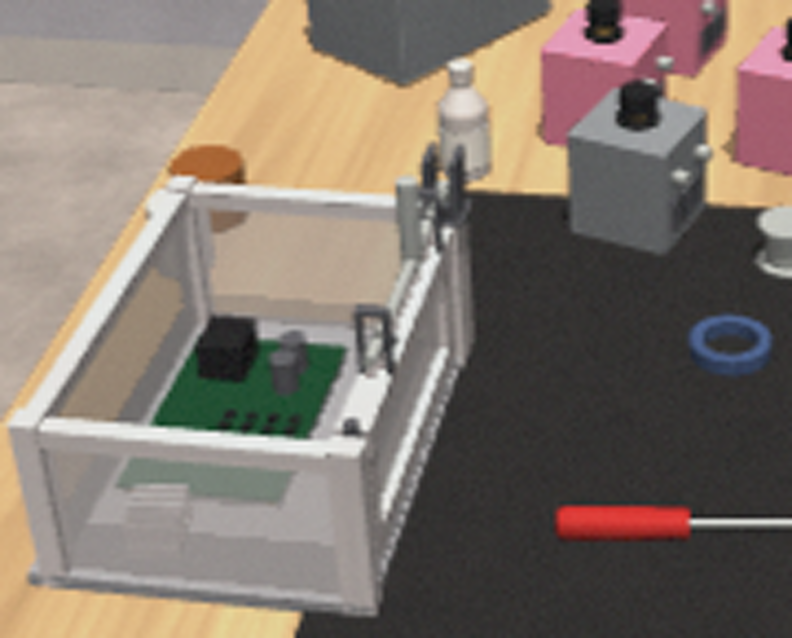

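View pics/t1.png

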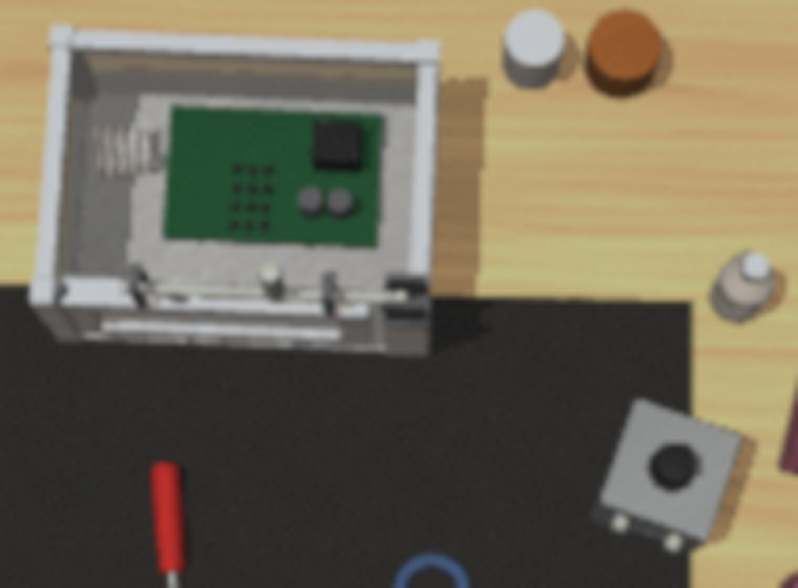

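```bash
python3 - <<'E'
from h import *
np.set_printoptions(precision=4,suppress=True)
S=arm.read_camera("side");T=arm.read_camera("top")
f=lambda p:(120+p[0]/4.4,145+p[1]/4.4)
g=lambda p:(160+p[0]/4.2,75+p[1]/4.2)
for n,a,b in [("plug",(640,90),(677,462)),("knobtop",(407,183),(269,266)),("staple1top",(373,309),(137,272)),("keepercheek",(461,150),(405,282)),("postTR_cage",(180,185),(428,48)),("postTL",(25,420),(62,35))]:
    p,e=tri(S,f(a),T,g(b));print(n,p,e)
for n,b,z in [("plug",(677,462),.146),("knobtop",(269,266),.242),("cageTL",(62,35),.15),("cageTR",(428,48),.15),("cageBL",(42,295),.15),("driver",(170,510),.012),("bottle top",(756,266),.12),("spool",(142*4.2,153*4.2),.045),("unit corner1",(638,400),.11),("c2",(745,437),.11),("c3",(705,540),.11),("c4",(602,505),.11)]:
    print(n,onz(T,*g(b),z))
print(onz(T,302,228,.045),onz(T,262,215,.018))
E
```

```text
plug [ 0.4594 -0.3721  0.1352] 0.002689659584501115
knobtop [ 0.596  -0.0245  0.2353] 0.006089827354514476
staple1top [0.5981 0.0888 0.1986] 0.005980053627636736
keepercheek [ 0.5861 -0.1364  0.202 ] 0.02110376619756172
postTR_cage [ 0.824  -0.1505  0.1422] 0.0030968724200922722
postTL [0.8296 0.1735 0.1431] 5.333681618006008e-05
plug [ 0.4589 -0.3707  0.146 ]
knobtop [ 0.5974 -0.0247  0.242 ]
cageTL [0.827  0.1722 0.15  ]
cageTR [ 0.8227 -0.1503  0.15  ]
cageBL [0.5916 0.1773 0.15  ]
driver [0.4262 0.0766 0.012 ]
bottle top [ 0.6399 -0.4433  0.12  ]
spool [ 0.3112 -0.3122  0.045 ]
unit corner1 [ 0.5193 -0.3411  0.11  ]
c2 [ 0.4885 -0.4347  0.11  ]
c3 [ 0.3971 -0.3997  0.11  ]
c4 [ 0.4257 -0.3103  0.11  ]
[ 0.3112 -0.3122  0.045 ] [ 0.3593 -0.1616  0.018 ]
```

send_rows:
  moves:
    - {"wz": 7.1,"dz": -5,"gripper": 0}
    - {"wz": 7.1,"dz": -5,"gripper": 0}
    - {"wz": 7.1,"dz": -5,"gripper": 0}
    - {"wz": 7.1,"dz": -5,"gripper": 0}
    - {"wz": 7.1,"dz": -5,"gripper": 0}
    - {"wz": 7.1,"dz": -5,"gripper": 0}
    - {"wz": 7.1,"dz": -5,"gripper": 0}
    - {"wz": 7.1,"dz": -5,"gripper": 0}
    - {"wz": 7.1,"dz": -5,"gripper": 0}
    - {"wz": 7.1,"dz": -5,"gripper": 0}
  grip_force: 60

```text
invalid input
```

send_rows:
  moves:
    - {"dx": 0,"dy": 0,"dz": -5,"wx": 0,"wy": 0,"wz": 7.1,"gripper": 0}

```text
t: 0.43
position: [0.1827, 0.4917, 0.2351]
eef_rot: [0.001, 0.855, 0.519, -0.001]
contact_force: [-0.0, 0.3, -0.3]
gripper_width: 0.0752
```

```bash
python3 - <<'E'
from h import *
s=arm.state();print({k:np.round(v,3).tolist() for k,v in s.items()})
E
```

```text
{'t': 0.433, 'joints': [1.145, 0.052, 1.394, 0.0, 1.698, 0.053], 'dq': [-0.001, -0.019, -0.115, 0.002, 0.131, 1.65], 'joint_torque': [0.02, -38.655, -36.134, 0.001, -0.281, -3.658], 'position': [0.183, 0.492, 0.235], 'eef_rot': [0.001, 0.855, 0.519, -0.001], 'contact_force': [-0.009, 0.298, -0.31], 'torque': [-0.011, 0.008, -0.025], 'gripper_width': 0.075}
```

send_rows:
  moves:
    - {"dx": 0,"dy": 0,"dz": -5,"wx": 0,"wy": 0,"wz": 7.1,"gripper": 0}
    - {"dx": 0,"dy": 0,"dz": -5,"wx": 0,"wy": 0,"wz": 7.1,"gripper": 0}
    - {"dx": 0,"dy": 0,"dz": -5,"wx": 0,"wy": 0,"wz": 7.1,"gripper": 0}
    - {"dx": 0,"dy": 0,"dz": -5,"wx": 0,"wy": 0,"wz": 7.1,"gripper": 0}
    - {"dx": 0,"dy": 0,"dz": -5,"wx": 0,"wy": 0,"wz": 7.1,"gripper": 0}
    - {"dx": 0,"dy": 0,"dz": -5,"wx": 0,"wy": 0,"wz": 7.1,"gripper": 0}
    - {"dx": 0,"dy": 0,"dz": -5,"wx": 0,"wy": 0,"wz": 7.1,"gripper": 0}
    - {"dx": 0,"dy": 0,"dz": -5,"wx": 0,"wy": 0,"wz": 7.1,"gripper": 0}
    - {"dx": 0,"dy": 0,"dz": -5,"wx": 0,"wy": 0,"wz": 6.8,"gripper": 0}
  grip_force: 60

```text
t: 1.18
position: [0.1825, 0.4914, 0.2811]
eef_rot: [0.002, 1.0, -0.019, -0.001]
contact_force: [-0.5, 0.4, -0.2]
gripper_width: -0.0001
```

send_rows:
  moves:
    - {"dx": 24,"dy": 29,"dz": 0,"wx": 0,"wy": 0,"wz": 0,"gripper": 0}
    - {"dx": 24,"dy": 29,"dz": 0,"wx": 0,"wy": 0,"wz": 0,"gripper": 0}
    - {"dx": 24,"dy": 29,"dz": 0,"wx": 0,"wy": 0,"wz": 0,"gripper": 0}
    - {"dx": 24,"dy": 29,"dz": 0,"wx": 0,"wy": 0,"wz": 0,"gripper": 0}
    - {"dx": 24,"dy": 29,"dz": 0,"wx": 0,"wy": 0,"wz": 0,"gripper": 0}
    - {"dx": 24,"dy": 29,"dz": 0,"wx": 0,"wy": 0,"wz": 0,"gripper": 0}
    - {"dx": 24,"dy": 29,"dz": 0,"wx": 0,"wy": 0,"wz": 0,"gripper": 0}
    - {"dx": 24,"dy": 29,"dz": 0,"wx": 0,"wy": 0,"wz": 0,"gripper": 0}
    - {"dx": 24,"dy": 29,"dz": 0,"wx": 0,"wy": 0,"wz": 0,"gripper": 0}
    - {"dx": 24,"dy": 29,"dz": 0,"wx": 0,"wy": 0,"wz": 0,"gripper": 0}

```text
t: 2.02
position: [0.4137, 0.1828, 0.2822]
eef_rot: [0.001, 1.0, -0.018, -0.0]
contact_force: [0.2, 1.6, -0.3]
gripper_width: -0.0003
```

send_rows:
  moves:
    - {"dx": 0,"dy": 40,"dz": 0,"wx": 0,"wy": 0,"wz": 0,"gripper": 0}
    - {"dx": 0,"dy": 40,"dz": 0,"wx": 0,"wy": 0,"wz": 0,"gripper": 0}
    - {"dx": 0,"dy": 40,"dz": 0,"wx": 0,"wy": 0,"wz": 0,"gripper": 0}
    - {"dx": 0,"dy": 40,"dz": 0,"wx": 0,"wy": 0,"wz": 0,"gripper": 0}
    - {"dx": 0,"dy": 40,"dz": 0,"wx": 0,"wy": 0,"wz": 0,"gripper": 0}
    - {"dx": 0,"dy": 40,"dz": 0,"wx": 0,"wy": 0,"wz": 0,"gripper": 0}
    - {"dx": 0,"dy": 40,"dz": 0,"wx": 0,"wy": 0,"wz": 0,"gripper": 0}
    - {"dx": 0,"dy": 40,"dz": 0,"wx": 0,"wy": 0,"wz": 0,"gripper": 0}
    - {"dx": 0,"dy": 40,"dz": 0,"wx": 0,"wy": 0,"wz": 0,"gripper": 0}
    - {"dx": 0,"dy": 0,"dz": 0,"wx": 0,"wy": 0,"wz": 0,"gripper": 0}

```text
t: 2.85
position: [0.3984, -0.1974, 0.2814]
eef_rot: [0.002, 1.0, -0.021, -0.0]
contact_force: [-0.3, 1.0, -0.2]
gripper_width: 0.0
```

```bash
python3 - <<'E'
from h import *
c=arm.read_camera("wrist");cv2.imwrite("pics/w2.png",c["pixels"][:,:,::-1])
print(arm.state()["position"],arm.state()["eef_rot"],proj(c,[.459,-.3715,.146]),proj(c,[.597,-.0246,.242]))
E
```

```text
[ 0.39872047 -0.19514969  0.28152281] [ 1.43933093e-03  9.99794599e-01 -2.02159970e-02  4.82086864e-05] [308.11930285 321.17073763] [ 654.1327167  -124.84390146]
```

View pics/w2.png

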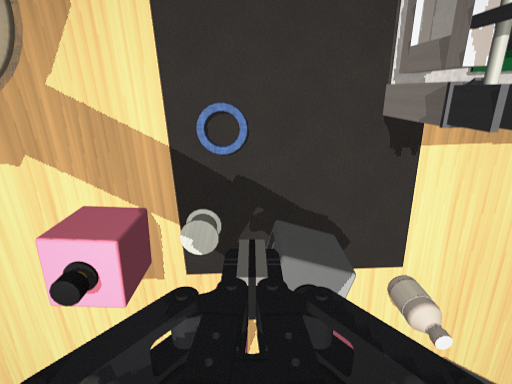

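send_rows:
  moves:
    - {"dx": 13.5,"dy": 34.8,"dz": 0,"wx": 0,"wy": 0,"wz": 0,"gripper": 0}
    - {"dx": 13.5,"dy": 34.8,"dz": 0,"wx": 0,"wy": 0,"wz": 0,"gripper": 0}
    - {"dx": 13.5,"dy": 34.8,"dz": 0,"wx": 0,"wy": 0,"wz": 0,"gripper": 0}
    - {"dx": 13.5,"dy": 34.8,"dz": 0,"wx": 0,"wy": 0,"wz": 0,"gripper": 0}
    - {"dx": 13.5,"dy": 34.8,"dz": 0,"wx": 0,"wy": 0,"wz": 0,"gripper": 0}
    - {"dx": 0,"dy": 0,"dz": 20,"wx": 0,"wy": 0,"wz": 0,"gripper": 0}
    - {"dx": 0,"dy": 0,"dz": 30,"wx": 0,"wy": 0,"wz": 0,"gripper": 0}
    - {"dx": 0,"dy": 0,"dz": 30,"wx": 0,"wy": 0,"wz": 0,"gripper": 0}
    - {"dx": 0,"dy": 0,"dz": 10,"wx": 0,"wy": 0,"wz": 0,"gripper": 0}
    - {"dx": 0,"dy": 0,"dz": 0,"wx": 0,"wy": 0,"wz": 0,"gripper": 0}

```text
t: 3.73
position: [0.4678, -0.3729, 0.1885]
eef_rot: [0.0, 1.0, -0.016, 0.002]
contact_force: [-0.6, 0.6, 0.6]
gripper_width: -0.0002
```

```bash
python3 - <<'E'
from h import *
c=arm.read_camera("side");crop(c["pixels"],210,120,120,100,6,"pics/s3.png");t=arm.read_camera("top");crop(t["pixels"],270,140,110,90,6,"pics/t3.png")
print(arm.state()["position"],arm.state()["eef_rot"],arm.state()["contact_force"],proj(t,[.459,-.3715,.146]))
E
```

```text
[ 0.46831749 -0.37361396  0.1913828 ] [ 0.00173677  0.9998673  -0.0158043   0.00354882] [ 0.69119983  0.09504684 -0.17461306] [321.41009922 184.98980076]
```

View pics/s3.png

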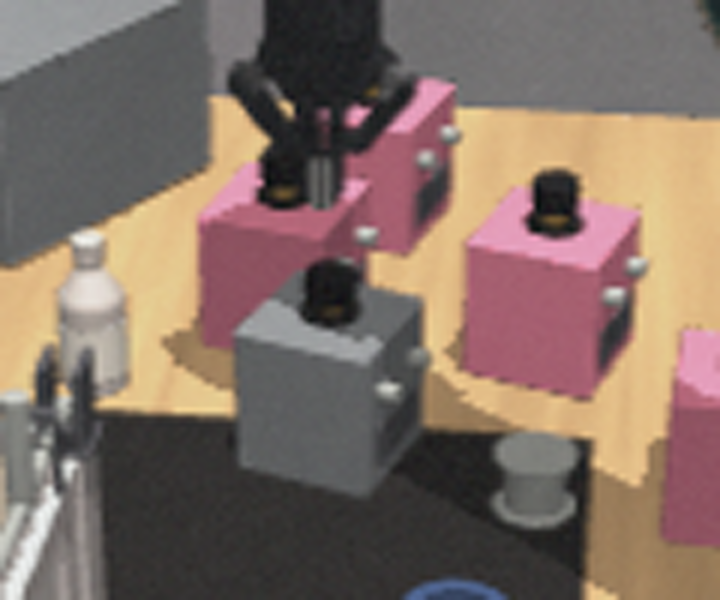

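View pics/t3.png

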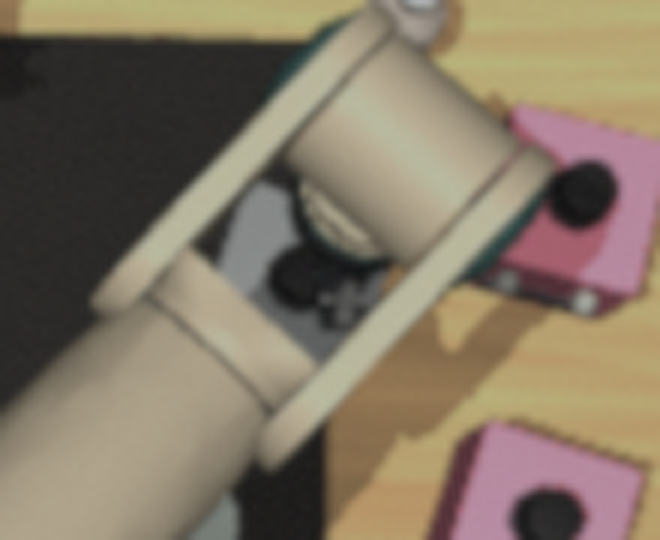

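send_rows:
  moves:
    - {"dx": -9,"dy": -2,"dz": 0,"wx": 0,"wy": 0,"wz": 0,"gripper": 0}
    - {"dx": 0,"dy": 0,"dz": 20,"wx": 0,"wy": 0,"wz": 0,"gripper": 0}
    - {"dx": 0,"dy": 0,"dz": 15,"wx": 0,"wy": 0,"wz": 0,"gripper": 0}
    - {"dx": 0,"dy": 0,"dz": 0,"wx": 0,"wy": 0,"wz": 0,"gripper": 0}

```text
t: 4.17
position: [0.4633, -0.3722, 0.1675]
eef_rot: [0.007, 1.0, -0.015, 0.01]
contact_force: [-0.9, 1.0, -0.7]
gripper_width: -0.0002
```

```bash
python3 - <<'E'
from h import *
c=arm.read_camera("side");crop(c["pixels"],210,120,120,100,6,"pics/s4.png")
p=arm.state()["position"];print(p,arm.state()["contact_force"],(proj(c,p)-[210,120])*6)
E
```

```text
[ 0.463789   -0.37257914  0.16937976] [-0.24782684  0.68787506  0.44395836] [324.1619718  226.49895561]
```

View pics/s4.png

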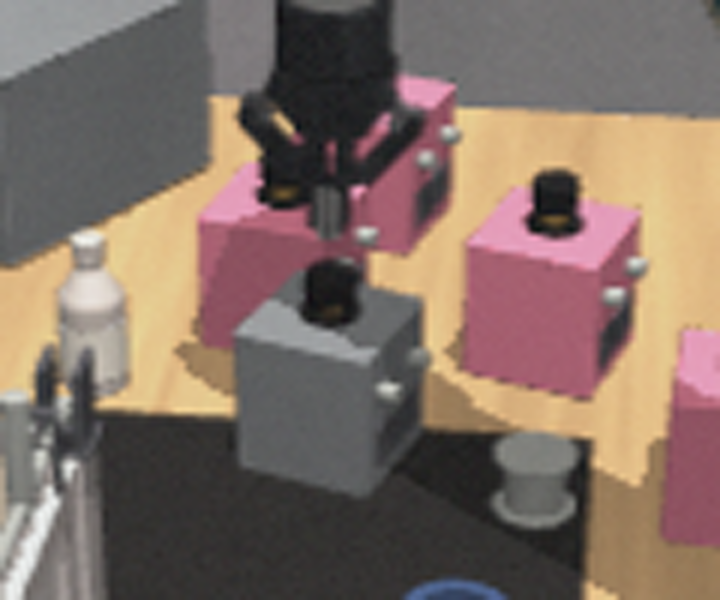

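send_rows:
  moves:
    - {"dx": -5,"dy": -1,"dz": 5,"wx": 0,"wy": 0,"wz": 0,"gripper": 0}
    - {"dx": 0,"dy": 0,"dz": 8,"wx": 0,"wy": 0,"wz": 0,"gripper": 0}
    - {"dx": 0,"dy": 0,"dz": 6,"wx": 0,"wy": 0,"wz": 0,"gripper": 0}
    - {"dx": 0,"dy": 0,"dz": 4,"wx": 0,"wy": 0,"wz": 0,"gripper": 0}
    - {"dx": 0,"dy": 0,"dz": 4,"wx": 0,"wy": 0,"wz": 0,"gripper": 0}

```text
t: 4.63
position: [0.4615, -0.3734, 0.1488]
eef_rot: [0.012, 1.0, -0.014, 0.016]
contact_force: [-0.5, -0.8, 0.2]
gripper_width: 0.0001
```

send_rows:
  moves:
    - {"dx": -1,"dy": -1,"dz": 4,"wx": 0.8,"wy": -1,"wz": 0,"gripper": 0}
    - {"dx": -1,"dy": -1,"dz": 4,"wx": 0.8,"wy": -1,"wz": 0,"gripper": 0}
    - {"dx": 0,"dy": 0,"dz": 4,"wx": 0,"wy": 0,"wz": 0,"gripper": 0}

```text
t: 4.88
position: [0.4602, -0.372, 0.1377]
eef_rot: [-0.002, 1.0, -0.014, -0.002]
contact_force: [-3.9, 4.6, 7.6]
gripper_width: 0.0001
```

send_rows:
  moves:
    - {"dx": 0,"dy": 0,"dz": 4,"wx": 0,"wy": 0,"wz": 0,"gripper": 0}
    - {"dx": 0,"dy": 0,"dz": 4,"wx": 0,"wy": 0,"wz": 0,"gripper": 0}

```text
t: 5.05
position: [0.4605, -0.3722, 0.1358]
eef_rot: [-0.002, 1.0, -0.014, -0.002]
contact_force: [-13.9, 11.5, 33.5]
gripper_width: -0.0003
```

send_rows:
  moves:
    - {"dx": 0,"dy": 0,"dz": 3,"wx": 0,"wy": 0,"wz": 0,"gripper": 0}
    - {"dx": 0,"dy": 0,"dz": 2,"wx": 0,"wy": 0,"wz": 0,"gripper": 0}
    - {"dx": 0,"dy": 0,"dz": 2,"wx": 0,"wy": 0,"wz": 0,"gripper": 0}

```text
t: 5.3
position: [0.4604, -0.3721, 0.136]
eef_rot: [-0.002, 1.0, -0.014, -0.003]
contact_force: [-4.5, 4.1, 11.9]
gripper_width: -0.0004
```

send_rows:
  moves:
    - {"dx": 0,"dy": 0,"dz": -10,"wx": 0,"wy": 0,"wz": 0,"gripper": 0}
    - {"dx": 0,"dy": 0,"dz": -30,"wx": 0,"wy": 0,"wz": 0,"gripper": 0}
    - {"dx": 0,"dy": 0,"dz": -40,"wx": 0,"wy": 0,"wz": 0,"gripper": 0}
    - {"dx": 0,"dy": 0,"dz": -40,"wx": 0,"wy": 0,"wz": 0,"gripper": 0}
    - {"dx": 0,"dy": 0,"dz": -40,"wx": 0,"wy": 0,"wz": 0,"gripper": 0}
    - {"dx": 0,"dy": 0,"dz": -20,"wx": 0,"wy": 0,"wz": 0,"gripper": 0}

```text
t: 5.8
position: [0.4602, -0.3717, 0.3161]
eef_rot: [-0.01, 1.0, -0.014, -0.012]
contact_force: [-0.2, 0.2, 1.5]
gripper_width: -0.0
```

```bash
python3 - <<'E'
from h import *
c=arm.read_camera("side");crop(c["pixels"],210,120,120,100,6,"pics/s5.png")
p=arm.state();print(p["position"],p["eef_rot"],p["t"])
E
```

```text
[ 0.46072963 -0.37216483  0.31928999] [-0.00828218  0.99981888 -0.0140432  -0.00981846] 5.85
```

View pics/s5.png

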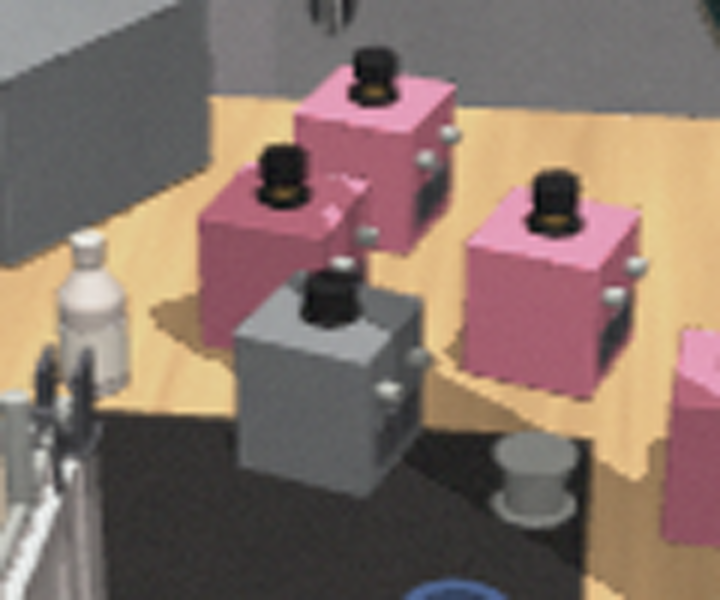

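The brass collar on the plug no longer shows, and the plug top sits at about (330,280), so the plug is seated. Next I'll go to the knob with the gripper open.

send_rows:
  moves:
    - {"dx": 5,"dy": -36,"dz": 0,"wx": -1,"wy": 1.1,"wz": -0.5,"gripper": 1}
    - {"dx": 10,"dy": -36,"dz": 0,"wx": 0,"wy": 0,"wz": 0,"gripper": 1}
    - {"dx": 10,"dy": -36,"dz": 0,"wx": 0,"wy": 0,"wz": 0,"gripper": 1}
    - {"dx": 10,"dy": -36,"dz": 0,"wx": 0,"wy": 0,"wz": 0,"gripper": 1}
    - {"dx": 10,"dy": -36,"dz": 0,"wx": 0,"wy": 0,"wz": 0,"gripper": 1}
    - {"dx": 10,"dy": -36,"dz": 0,"wx": 0,"wy": 0,"wz": 0,"gripper": 1}
    - {"dx": 10,"dy": -36,"dz": 0,"wx": 0,"wy": 0,"wz": 0,"gripper": 1}
    - {"dx": 10,"dy": -36,"dz": 0,"wx": 0,"wy": 0,"wz": 0,"gripper": 1}
    - {"dx": 10,"dy": -36,"dz": 0,"wx": 0,"wy": 0,"wz": 0,"gripper": 1}
    - {"dx": 0,"dy": 0,"dz": 0,"wx": 0,"wy": 0,"wz": 0,"gripper": 1}

```text
t: 6.68
position: [0.5563, -0.0388, 0.3187]
eef_rot: [-0.0, 1.0, -0.013, -0.004]
contact_force: [-0.3, 0.3, 0.6]
gripper_width: 0.0853
```

```bash
python3 - <<'E'
from h import *
c=arm.read_camera("wrist");cv2.imwrite("pics/w6.png",c["pixels"][:,:,::-1])
p=arm.state();print(p["position"],p["eef_rot"],p["t"],proj(c,[.597,-.0246,.242]),proj(c,[.597,-.0246,.192]))
E
```

```text
[ 0.55588774 -0.04118984  0.3187311 ] [ 2.77835476e-04  9.99893988e-01 -1.39363683e-02 -4.20863054e-03] 6.7333 [302.56233901 185.5816696 ] [294.21986942 169.43362034]
```

View pics/w6.png

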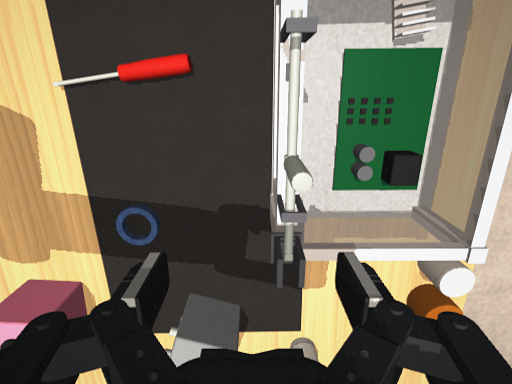

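send_rows:
  moves:
    - {"dx": 20,"dy": -9,"dz": 0,"wx": 0,"wy": 0.4,"wz": 0,"gripper": 1}
    - {"dx": 20,"dy": -9,"dz": 0,"wx": 0,"wy": 0,"wz": 0,"gripper": 1}
    - {"dx": 0,"dy": 0,"dz": 20,"wx": 0,"wy": 0,"wz": 0,"gripper": 1}
    - {"dx": 0,"dy": 0,"dz": 20,"wx": 0,"wy": 0,"wz": 0,"gripper": 1}
    - {"dx": 0,"dy": 0,"dz": 0,"wx": 0,"wy": 0,"wz": 0,"gripper": 1}

```text
t: 7.15
position: [0.5983, -0.0265, 0.2771]
eef_rot: [0.001, 1.0, -0.015, -0.002]
contact_force: [-0.9, 0.5, -0.8]
gripper_width: 0.0856
```

```bash
python3 - <<'E'
from h import *
c=arm.read_camera("wrist");cv2.imwrite("pics/w7.png",c["pixels"][:,:,::-1])
p=arm.state();print(p["position"],p["eef_rot"],p["t"],proj(c,[.597,-.0235,.242]))
E
```

```text
[ 0.59840362 -0.02669971  0.27919259] [ 1.27145387e-03  9.99888532e-01 -1.48476144e-02 -9.24526234e-04] 7.2 [247.80351424 222.31500025]
```

View pics/w7.png

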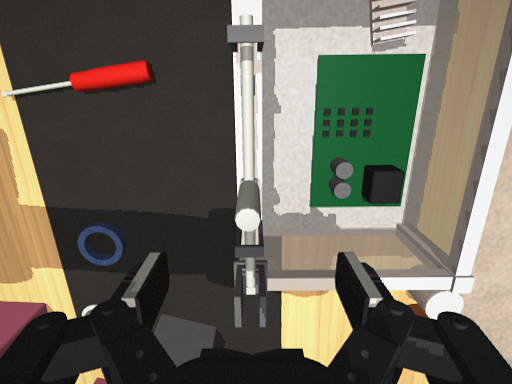

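send_rows:
  moves:
    - {"dx": -1,"dy": -4,"dz": 10,"wx": 0,"wy": 0,"wz": -0.8,"gripper": 1}
    - {"dx": 0,"dy": 0,"dz": 25,"wx": 0,"wy": 0,"wz": 0,"gripper": 1}
    - {"dx": 0,"dy": 0,"dz": 25,"wx": 0,"wy": 0,"wz": 0,"gripper": 1}
    - {"dx": 0,"dy": 0,"dz": 14,"wx": 0,"wy": 0,"wz": 0,"gripper": 1}
    - {"dx": 0,"dy": 0,"dz": 0,"wx": 0,"wy": 0,"wz": 0,"gripper": 1}

```text
t: 7.62
position: [0.5987, -0.0275, 0.2116]
eef_rot: [0.002, 1.0, -0.01, 0.004]
contact_force: [0.1, -0.1, -1.1]
gripper_width: 0.0854
```

send_rows:
  moves:
    - {"dx": -1,"dy": -4,"dz": 4,"wx": 0.4,"wy": -0.5,"wz": 0,"gripper": 1}
    - {"dx": 0,"dy": -2,"dz": 5,"wx": 0,"wy": 0,"wz": 0,"gripper": 1}
    - {"dx": 0,"dy": 0,"dz": 1,"wx": 0,"wy": 0,"wz": 0,"gripper": 1}

```text
t: 7.87
position: [0.5987, -0.0226, 0.2058]
eef_rot: [-0.001, 1.0, -0.011, 0.001]
contact_force: [-0.5, -0.3, -0.4]
gripper_width: 0.0858
```

```bash
python3 - <<'E'
from h import *
c=arm.read_camera("wrist");cv2.imwrite("pics/w8.png",c["pixels"][:,:,::-1])
p=arm.state();print(p["position"],p["eef_rot"],p["t"],proj(c,[.597,-.0225,.242]),p["contact_force"])
E
```

```text
[ 0.59879593 -0.02271603  0.20616629] [-0.00129987  0.99993452 -0.01125794  0.00159097] 7.9167 [245.21016542 297.7912551 ] [ 0.33196346  0.65475793 -0.12208117]
```

View pics/w8.png

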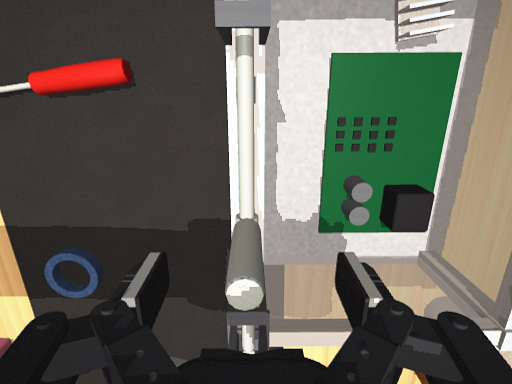

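send_rows:
  moves:
    - {"dx": -3.5,"dy": -1.5,"dz": 4,"wx": 0,"wy": 0,"wz": 0,"gripper": 1}
    - {"dx": 0,"dy": 0,"dz": 1,"wx": 0,"wy": 0,"wz": 0,"gripper": 0.5}
    - {"dx": 0,"dy": 0,"dz": 0,"wx": 0,"wy": 0,"wz": 0,"gripper": 0}
    - {"dx": 0,"dy": 0,"dz": 0,"wx": 0,"wy": 0,"wz": 0,"gripper": 0}
    - {"dx": 0,"dy": 0,"dz": 0,"wx": 0,"wy": 0,"wz": 0,"gripper": 0}
    - {"dx": 0,"dy": 0,"dz": 0,"wx": 0,"wy": 0,"wz": 0,"gripper": 0}
    - {"dx": 0,"dy": 0,"dz": 0,"wx": 0,"wy": 0,"wz": 0,"gripper": 0}
    - {"dx": 0,"dy": 0,"dz": 0,"wx": 0,"wy": 0,"wz": 0,"gripper": 0}
  grip_force: 60

```text
t: 8.58
position: [0.5957, -0.0209, 0.2042]
eef_rot: [-0.001, 1.0, -0.011, 0.004]
contact_force: [-0.4, 0.7, 0.3]
gripper_width: 0.0166
```

send_rows:
  moves:
    - {"dx": 0,"dy": 0,"dz": -6,"wx": 0,"wy": 0,"wz": 0,"gripper": 0}
    - {"dx": 0,"dy": 0,"dz": -6,"wx": 0,"wy": -0.3,"wz": 0,"gripper": 0}
    - {"dx": 0,"dy": 0,"dz": -4,"wx": 0,"wy": 0,"wz": 0,"gripper": 0}
    - {"dx": 0,"dy": 0,"dz": 0,"wx": 0,"wy": 0,"wz": 0,"gripper": 0}

```text
t: 8.92
position: [0.5957, -0.0208, 0.2205]
eef_rot: [-0.001, 1.0, -0.011, 0.0]
contact_force: [-0.6, -0.2, -1.5]
gripper_width: 0.0164
```

```bash
python3 - <<'E'
from h import *
c=arm.read_camera("side");crop(c["pixels"],120,145,180,120,4.4,"pics/s9.png")
p=arm.state();print(p["position"],p["eef_rot"],p["t"],p["contact_force"],p["gripper_width"])
E
```

```text
[ 0.59560419 -0.02085104  0.22011655] [-1.15580903e-03  9.99938889e-01 -1.09937553e-02  1.38647250e-04] 8.9667 [ 0.05925028  0.49416855 -1.87487397] 0.01680979694534937
```

View pics/s9.png

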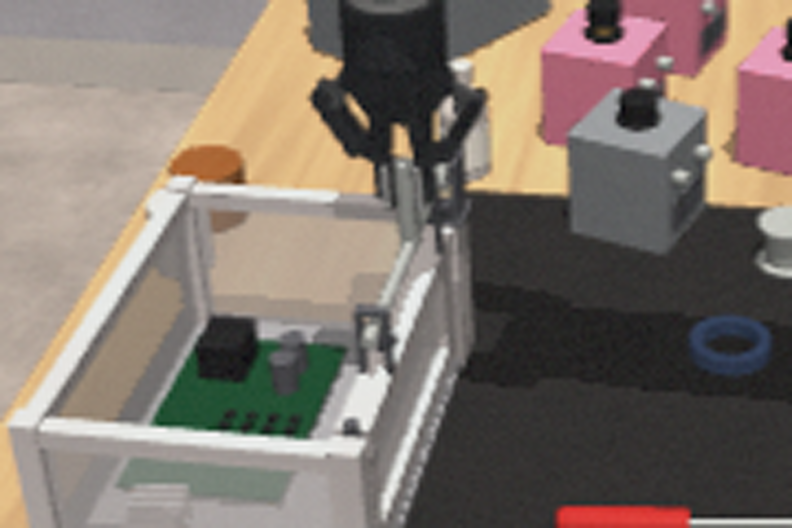

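The bolt is lifted: the rod is high in its staple at (373,320) and the force is about -1.9 N, which matches its weight. Now I'll draw it.

send_rows:
  moves:
    - {"dx": 0,"dy": -8,"dz": 0,"wx": 0,"wy": 0,"wz": 0,"gripper": 0}
    - {"dx": 0,"dy": -10,"dz": 0,"wx": 0,"wy": 0,"wz": 0,"gripper": 0}
    - {"dx": 0,"dy": -10,"dz": 0,"wx": 0,"wy": 0,"wz": 0,"gripper": 0}

```text
t: 9.22
position: [0.596, 0.0063, 0.2198]
eef_rot: [0.0, 1.0, -0.013, -0.0]
contact_force: [1.8, -2.0, -1.3]
gripper_width: 0.0168
```

send_rows:
  moves:
    - {"dx": 0,"dy": -10,"dz": 0,"wx": 0,"wy": 0,"wz": 0,"gripper": 0}
    - {"dx": 0,"dy": -8,"dz": 0,"wx": 0,"wy": 0,"wz": 0,"gripper": 0}
    - {"dx": 0,"dy": -3,"dz": 0,"wx": 0,"wy": 0,"wz": 0,"gripper": 0}
    - {"dx": 0,"dy": 0,"dz": 0,"wx": 0,"wy": 0,"wz": 0,"gripper": 0}

```text
t: 9.55
position: [0.5964, 0.0311, 0.2194]
eef_rot: [0.002, 1.0, -0.012, -0.0]
contact_force: [0.4, -8.8, -1.9]
gripper_width: 0.0166
```

send_rows:
  moves:
    - {"dx": -4,"dy": 0,"dz": 0,"wx": 0,"wy": 0,"wz": 1.5,"gripper": 0}
    - {"dx": -5.5,"dy": -0.1,"dz": 0,"wx": 0,"wy": 0,"wz": 2.3,"gripper": 0}
    - {"dx": -5.5,"dy": -0.1,"dz": 0,"wx": 0,"wy": 0,"wz": 2.3,"gripper": 0}
    - {"dx": -5.5,"dy": -0.1,"dz": 0,"wx": 0,"wy": 0,"wz": 2.3,"gripper": 0}

```text
t: 9.88
position: [0.5774, 0.0323, 0.2192]
eef_rot: [0.005, 0.996, -0.088, 0.002]
contact_force: [2.1, -3.7, -1.6]
gripper_width: 0.0167
```

```bash
python3 - <<'E'
from h import *
c=arm.read_camera("side");crop(c["pixels"],120,145,180,120,4.4,"pics/s10.png")
c=arm.read_camera("wrist");cv2.imwrite("pics/w10.png",c["pixels"][:,:,::-1])
p=arm.state();print(p["position"],p["eef_rot"],p["t"],p["contact_force"],p["gripper_width"])
E
```

```text
[0.57708373 0.03242204 0.21931708] [ 0.00449474  0.99618177 -0.0871686   0.00182199] 9.9833 [ 1.9645426  -3.43037076 -3.19415962] 0.01641112284989929
```

View pics/s10.png

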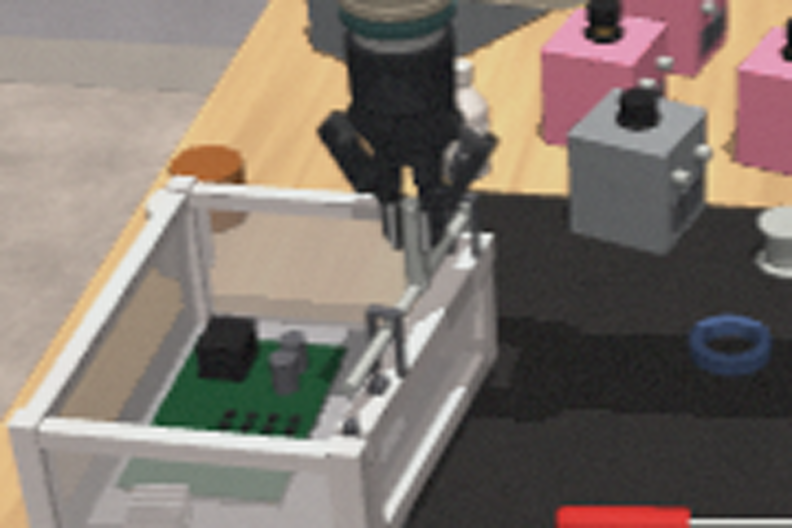

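View pics/w10.png

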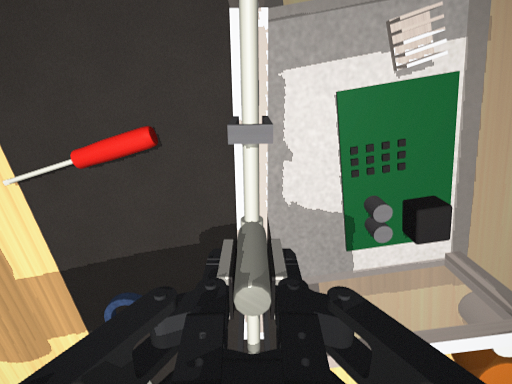

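The gate is opening: in the side view its free edge is at about (485,240) and the rod is well clear of the keeper. I'll continue the swing.

send_rows:
  moves:
    - {"dx": -5.5,"dy": -0.3,"dz": 0,"wx": 0.3,"wy": 0,"wz": 2.3,"gripper": 0}
    - {"dx": -5.5,"dy": -0.3,"dz": 0,"wx": 0.2,"wy": 0,"wz": 2.3,"gripper": 0}
    - {"dx": -5.5,"dy": -0.3,"dz": 0,"wx": 0,"wy": 0,"wz": 2.3,"gripper": 0}
    - {"dx": -4,"dy": -0.2,"dz": 0,"wx": 0,"wy": 0,"wz": 1.5,"gripper": 0}
    - {"dx": -0.5,"dy": 0,"dz": 0,"wx": 0,"wy": 0,"wz": 0,"gripper": 0}
    - {"dx": -0.5,"dy": 0,"dz": 0,"wx": 0,"wy": 0,"wz": 0,"gripper": 0}
    - {"dx": -0.5,"dy": 0,"dz": 0,"wx": 0,"wy": 0,"wz": 0,"gripper": 0}

```text
t: 10.57
position: [0.5579, 0.0369, 0.2192]
eef_rot: [0.002, 0.987, -0.159, 0.005]
contact_force: [3.7, -4.4, -3.0]
gripper_width: 0.0162
```

```bash
python3 - <<'E'
from h import *
for i in range(1):
    p=arm.state();print(p["position"],p["eef_rot"],p["t"],p["contact_force"],p["gripper_width"])
    s=arm.read_camera("side");t=arm.read_camera("top")
crop(s["pixels"],120,130,180,130,4.4,"pics/s11.png")
crop(t["pixels"],160,75,190,140,4.2,"pics/t11.png")
p=arm.state();print(p["position"],p["eef_rot"],p["t"],p["contact_force"])
k=p["position"][:2]
for h in ([.598,.1685],):
    d=k-np.array(h);print("r",np.hypot(*d),"ang",np.arctan2(-d[0],-d[1])+.012)
E
```

```text
[0.55794851 0.03686533 0.21923621] [ 0.00239591  0.98731982 -0.1586455   0.00504336] 10.5667 [ 3.69994733 -4.37528899 -2.96947286] 0.0162197183512855
[0.55793716 0.03685417 0.21926691] [ 0.00234602  0.98729054 -0.1588292   0.0050169 ] 10.6667 [ 2.92368951 -4.22531994 -2.09363683]
r 0.13760688403207963 ang 0.307418038566828
```

View pics/s11.png

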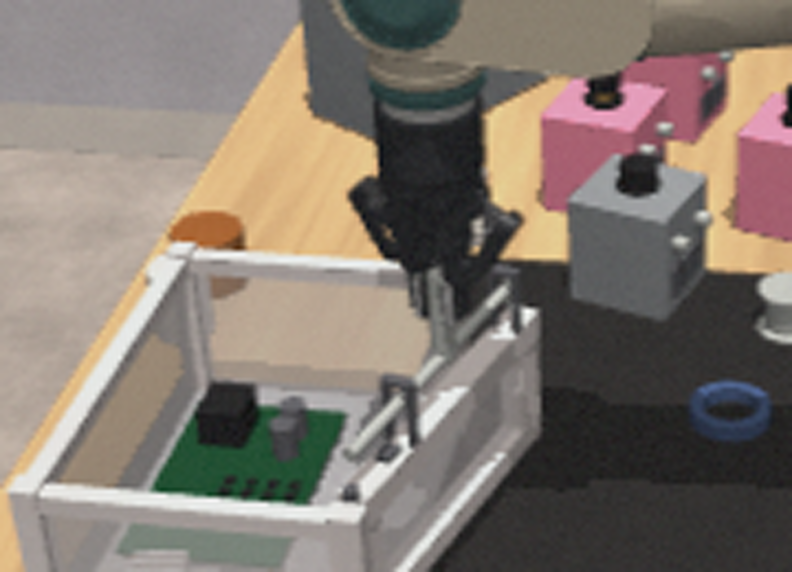

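View pics/t11.png

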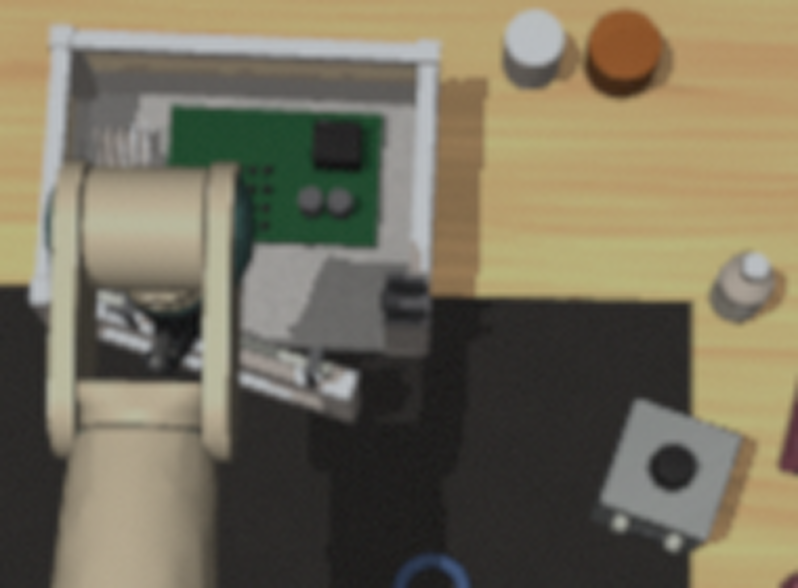

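The gate stands ajar, with its free edge at about (350,385) in the top crop. The plug at (672,467) is still seated and the loose things look unmoved. I'll check the edge distance and stillness once more, then hand in.

```bash
python3 - <<'E'
from h import *
t=arm.read_camera("top")
for b in [(340,402),(355,375)]:
    print("edge",onz(t,160+b[0]/4.2,75+b[1]/4.2,.15))
p=arm.state();print(p["position"],np.abs(p["dq"]).max(),p["contact_force"],p["gripper_width"],p["t"])
E
```

```text
edge [ 0.50362894 -0.0820304   0.15      ]
edge [ 0.52747024 -0.09418862  0.15      ]
[0.55791344 0.03684266 0.21924223] 0.0020637645256029015 [ 2.43286265 -3.12290827 -2.87309602] 0.016485427678801682 10.7167
```

```bash
python3 -c "
from h import *
print(arm.finish_job()); p=arm.state(); print(p['t'],p['position'],p['contact_force'])"
```

```text
the job is handed in; nothing more can be done
None
the job is handed in; nothing more can be done
```

I pressed the earthing plug home, lifted the bolt about 16 mm and drew it back about 52 mm. I then swung the gate to about 0.31 rad and handed the job in at t ≈ 10.7 s, still holding the knob. No verdict was reported.

**Last checks before handing in:**
- **Plug:** it stopped with the fingertips at z ≈ 0.136 m, pushing 34 N. In the side view no brass shows under its head any more.
- **Gate:** the top view puts the free edge about 80 mm out, which agrees with 0.307 rad worked out from the tool position.
- **Hold:** the arm was at rest (joint speeds under 0.003 rad/s), with about 4–5 N on the gripped knob.
- **Loose things:** all those in the last side and top close-ups looked unmoved. The screwdriver, parts tray and hand-held meter were not in those close-ups. The arm did not go near the tray or the meter, and the gate and arm stayed clear of the screwdriver.

**Disagreements:** positions found from the side and top cameras together came out 7–11 mm too low for most points. I used the given heights with the top and wrist views instead. The gripper read 16–17 mm on the 18 mm knob, which I took as pad give, not slip.

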